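Release the thick dowel from the rocker-gate dispenser

TASK

With the fingertips only, push the pulled-out catch tray fully home against the dowel dispenser. Then press down the paddle of the rocker whose gate holds back the thicker of the two dowels, all the way, so that the gate lifts and the dowel rolls out into the tray by itself, and let go of the paddle so that the gate drops shut again. Leave the thinner dowel behind its gate, do not touch either dowel with the fingers, and leave the things standing around where they are.

Things in the scene. Friction and masses are not known exactly. Their poses are not given: they have to be found in the camera images.
- dispenser: Fixed plywood two-lane dowel dispenser, 196 mm wide. Origin on the riser board's top (z = 0.1), midway between the lanes, straight under the gates. +x points uphill, from tray past gates to paddles: to the robot's right (world -y) within 16 degrees; +y across the lanes, away from the robot; z up. Lane centres y = -0.045 (near), +0.045 (far). Base board 8 mm thick, to x = 0.215.
- tray_body (a joint): Slide of the catch tray between two guide strips, m: 0 = fully home under the lips of the lanes (at its stop), 0.09 = fully pulled out; starts between 0.045 and 0.085. Push it along the dispenser's +x. About 1.5 N of friction; it stays where it is left.
- tray_front (a point): Middle of the outer face of the tray's tall front wall (away from the dispenser), 22 mm above the board: push here. The wall is 184 mm wide, its top 43 mm above the board. With the tray home it is at x = -0.135, y = 0 in the dispenser's frame, and farther to -x by the joint value when pulled out. Guide strips 12 mm high run at y = +-0.0965.
- tray_in (a point): Middle of the tray's inner floor, 6 mm above the board. The inside measures 90 mm along the dispenser's x and 172 mm across; the wall towards the dispenser is 23 mm high, the side walls 29 mm. When the tray is home this point is at x = -0.085, y = 0 in the dispenser's frame.
- rocker_near (a joint): Tilt of the near lane's rocker (dispenser y = -0.045), rad: 0 = gate shut, 0.5 = paddle fully down at its stop, gate lifted. A return spring shuts it: about 1.5 N at the middle of the paddle starts it, about 3 N holds it fully down. The thick dowel gets out from about 0.35 on, the thin one from about 0.15; rolling out takes under 1 s.
- rocker_far (a joint): The same for the rocker of the far lane (dispenser y = +0.045).
- dowel_thick: The thicker plain wooden dowel, 32 mm across and 68 mm long, loose, lying across one of the two lanes behind (uphill of) that lane's gate; which lane varies. Origin at its centre, y along its length; it rolls.
- dowel_thin: The thinner dowel, 18 mm across and 68 mm long, loose, in the other lane behind its gate. Origin at its centre, y along its length. It stays there.
- pine_offcut: Bystander: pine offcut 48x55x45 mm, loose on the board on the robot's side of the dispenser, near the paddles; origin at the centre of its underside.
- wax_tin: Bystander: round tin 72 mm across, 28 mm high, loose on the board on the robot's side of the tray; origin at the centre of its underside.
- screwdriver: Bystander: screwdriver 199 mm long and 25 mm thick, lying loose on the board beyond the dispenser; origin at the centre of its underside.
- pivot (a point): Middle of the steel pin on which both rockers tilt: x = 0.075, y = 0, z = 0.105 in the dispenser's frame; its three posts reach z = 0.118. Each lane is 78 mm wide inside; its floor slopes 16 degrees, is 45 mm high at the gate (x = 0) and ends in a lip at x = -0.05 above the tray.
- riser: Fixed work board on four short legs, standing on the bench under the whole job: 490 mm (world x 0.285 to 0.775) by 670 mm (world y -0.32 to 0.35), its top 100 mm above the bench (z = 0.1). 'The board' elsewhere means this top. Origin on the bench at world x = 0.5, y = 0.
- paddle_near (a point): Paddle of the near rocker: wooden plate 50 mm along the dispenser's x, 46 mm across, 6 mm thick. This point: middle of its upper face. At x = 0.169, y = -0.045 in the dispenser's frame, 140 mm above the board with the gate shut (sloping 0.25 rad up, away from the pivot); fully down at x = 0.175, 91 mm above the board (sloping 0.25 rad down). Free above.
- paddle_far (a point): The same paddle of the far rocker, at y = +0.045 in the dispenser's frame.

How it is judged:
By the outcome, as a careful person would: the job done as asked, in the order asked, and still so for the second after the job is handed in, with the robot touching nothing.
It also fails if it takes over 42 s, if anything falls off the work surface, if the arm or the gripper's body presses on something with over 40 N, if the wrist force passes 120 N, or if a joint passes its speed limit or range.

ROBOT

A 6-joint arm with a two-finger parallel gripper is mounted at the origin on the work surface; the furniture and walls round the work are solid. World frame = base frame: x ahead of the robot, y to its left, z up, the work surface at z = 0. Lengths are in m, angles in rad, forces in N, time in s.
With the tool pointing down it reaches from about 0.425 to 0.95 m from the base axis. Payload 3.5 kg.
Tool frame: the origin (TCP) lies on the centre line of the jaws, within the pads' length; the fingertips stand 17 mm ahead of it and the grasp point (between the pads) lies 2 mm behind it (robot.tip_reach is the distance from the TCP to the fingertips, in m); z points along the fingers, y is the line along which they close (so a half turn about z gives the same grasp; the last joint's range is limited). The gripper opens to 85 mm and grips with 20 to 120 N. Pads are 22 mm wide; open, the fingers measure 114 mm over their backs; the gripper's body (76 mm by 85 mm) begins 54 mm behind the grasp point. The pads swing forward as they close: fully open they stand 13 mm farther back than shut.
Start: joints at [-1.406, 0.286, 1.577, -0, 1.279, -0.15], TCP at [0.209, -0.642, 0.248] pointing down, gripper open.
Joint ranges: [-2.77, 2.77], [-0.9, 2.22], [0.21, 2.48], [-1.53, 4.67], [0.24, 2.81], [-2.84, 2.84]. Speed limits (rad/s): [2.79, 2.79, 3.14, 3.14, 3.14, 3.14].

INTERFACE

Orientations are given as a unit quaternion [w, x, y, z].
In Python, from bench import robot, camera, spot_in, silhouettes gives the robot as it stands.
- The arm moves only by the tool move_arm, never from a script. Its argument "moves" is a list of rows, each a list of 2 entries, a list of its own where there are three numbers: the shift along the tool's x, y, z in cm, then the turn, a rotation vector about the tool's x, y, z in degrees. A call has 1 to 8 rows; each row is the pose to reach, as a shift and turn from the pose commanded when the call began, along the tool's axes at that moment; what a row does not reach only later rows make up. A row lasts 1/12 s, in which the tool goes at most 41.7 mm and 7.16 degrees, less where a joint would pass 70% of its speed; a pose out of reach is approached as far as the arm can. A call with a gripper value outside its range is refused whole. "hand" is the finger opening in cm, from 0 to 8.54, set as the call begins (left out, the last holds). The fingers move at their own pace and stop on an object; "newtons" is the grip in N (left out, the last holds). Time passes only in rows, so rows that repeat a pose let the fingers close. It gives the time, the measured TCP pose, the force, the opening and the grip force at its end, in the units of the state.
- robot.sense(): the state, without advancing time (a new reading comes with each control period).
- camera(name): name is "scene" or "side" or "wrist"; returns a dict with "img" (400x640x3 uint8, red, green, blue), "fx", "fy", "cx", "cy" (pixels), "dist" ([k1, k2, p1, p2, k3] as OpenCV has them; the pictures are not rectified), "R" (3x3) and "t" (3): a world point X has camera coordinates R X + t; the wrist camera has in their place "T_tool_cam" (4x4, takes a point from camera to tool coordinates, whose origin is the TCP and whose axes are the flange's). Camera axes: x right, y down, z forward; pixel columns grow to the right and rows downward; lengths in m; the calibration is good to about 2 mm. A picture is of the moment at which its call begins: read the wrist's pose just before it. There is no depth.
- robot.close_job(): hands the job in; it is judged then, once.
Trained networks look in a picture, given as the dict that the camera call returned (one of the last four; its "shot" number tells which), for a name from the list of things; names that differ only in an ending like _2 or _b are one class to them, and where a whole thing is asked for, a point or a joint stands for the part that bears it (a point fixed in the world has none). Each returns a list of dicts, best first, with "confidence" (0 to 1); they miss things now and then, are a little off and sometimes report something else, mostly with a low value. They report only what shows in the picture. A call takes as long as a camera call.
- spot_in(picture, thing): "pixel" ([column, row] in pixels, amid what is visible of it).
- silhouettes(picture, thing): "pixels" (400x640 bool, what is visible of it) and "pixel" ([column, row] in pixels, amid what is visible of it).
The state is a dict: "time_s": time; "joints": joint angles; "qvel": joint speeds; "effort": joint torques, N m; "position": TCP position; "orientation": TCP orientation; "wrist_force": force on the tool from outside, world axes, zero at the start; "ft_torque": the same for the moment, N m; "gripper_width": finger opening in m; "grip_force": force on a finger pad.
Only numpy, scipy, OpenCV 4.12 (cv2) and the standard library are available. Lean on these libraries where they do the work, as an engineer would, in place of code of your own. Each camera call takes 0.05 s, during which the arm holds its last target. There are 200 camera calls.

## Working session

There is one attempt and no reset: what is moved stays moved. The work goes in short steps, Python scripts to look and compute and a tool call to move; the robot and the scene stay as the last step left them, time stands still between calls to the robot, and variables do not carry over. Pictures are saved under pics/ and viewed, at most 10 in all, crops included, and the job is handed in when it is done.

Besides the shell and the picture viewer there is one more tool, called by a JSON object that holds its "fn" and its "kwargs", one argument or row to a line. move_arm: Moves the arm, as the interface text tells. Its arguments: {"type":"object","properties":{"moves":{"type":"array","items":{"type":"array"}},"hand":{"type":"number"},"newtons":{"type":"number"}},"required":["moves"]}

```bash
mkdir -p pics; cat > h.py <<'E'
import numpy as np, cv2
from bench import robot, camera, spot_in, silhouettes
def K(c): return np.array([[c['fx'],0,c['cx']],[0,c['fy'],c['cy']],[0,0,1.]])
def onplane(c,px,z):
    u=cv2.undistortPoints(np.array([[px]],float),K(c),np.array(c['dist'],float)).ravel()
    R=np.array(c['R']);t=np.array(c['t'])
    d=R.T@np.array([u[0],u[1],1]);o=-R.T@t
    return o+d*(z-o[2])/d[2]
def proj(c,X):
    R=np.array(c['R']);p,_=cv2.projectPoints(np.atleast_2d(np.array(X,float)),cv2.Rodrigues(R)[0],np.array(c['t'],float),K(c),np.array(c['dist'],float))
    return p.reshape(-1,2)
def save(c,n): cv2.imwrite('pics/'+n,c['img'][:,:,::-1])
E
python3 - <<'E'
from h import *
print(robot.sense())
for n in('scene','side'):
    c=camera(n);save(c,n+'0.png')
    print(n,-np.array(c['R']).T@np.array(c['t']))
    for th,z in(('dispenser',.13),('tray_front',.122),('tray_in',.106),('paddle_near',.24),('paddle_far',.24),('dowel_thick',.165),('dowel_thin',.158),('pine_offcut',.12),('wax_tin',.114),('screwdriver',.11)):
        for s in spot_in(c,th)[:2]: print(th,np.round(s['pixel']),round(s['confidence'],2),onplane(c,s['pixel'],z).round(3))
E
```

```text
{'time_s': 0.0, 'joints': array([-1.40599673e+00,  2.87174924e-01,  1.57822373e+00, -2.38732414e-05,
        1.27854521e+00, -1.49940907e-01]), 'qvel': array([-0.00061295,  0.00068123,  0.00044412,  0.00081153,  0.00016426,
        0.00033066]), 'effort': array([-1.14469796e-03, -4.05980802e+01, -2.92623156e+01, -1.31072707e-04,
        5.84612731e-03,  3.29217123e-06]), 'position': array([ 0.20891685, -0.64119853,  0.24691563]), 'orientation': array([-1.17548584e-03,  9.87641613e-01,  1.56724799e-01, -2.01599935e-05]), 'wrist_force': array([ 0.45170617,  0.26254592, -0.47932494]), 'ft_torque': array([-0.02356805,  0.01714149,  0.05828991]), 'grip_force': 0.0, 'gripper_width': 0.08539675686168001}
scene [-0.17989611  0.38598698  0.92473452]
dispenser [318. 195.] 0.81 [0.559 0.007 0.13 ]
dispenser [331. 145.] 0.61 [ 0.709 -0.107  0.13 ]
tray_front [251. 220.] 0.71 [0.562 0.174 0.122]
tray_in [249. 218.] 0.68 [0.584 0.17  0.106]
paddle_near [357. 167.] 0.68 [ 0.493 -0.051  0.24 ]
paddle_far [330. 142.] 0.87 [ 0.596 -0.042  0.24 ]
dowel_thick [267. 260.] 0.46 [0.41  0.196 0.165]
pine_offcut [382. 215.] 0.57 [ 0.444 -0.096  0.12 ]
screwdriver [267. 170.] 0.49 [0.714 0.07  0.11 ]
screwdriver [332. 144.] 0.29 [ 0.734 -0.125  0.11 ]
side [0.43649886 0.71759896 0.74031127]
dispenser [296. 219.] 0.93 [0.571 0.039 0.13 ]
tray_front [281. 274.] 0.71 [0.572 0.186 0.122]
tray_in [283. 273.] 0.62 [0.573 0.17  0.106]
paddle_near [327. 183.] 0.59 [0.508 0.049 0.24 ]
paddle_far [285. 181.] 0.97 [0.59  0.057 0.24 ]
paddle_far [235. 221.] 0.66 [0.649 0.186 0.24 ]
dowel_thick [324. 181.] 0.55 [ 0.526 -0.057  0.165]
dowel_thin [296. 218.] 0.72 [0.566 0.068 0.158]
pine_offcut [372. 188.] 0.74 [ 0.42  -0.113  0.12 ]
wax_tin [365. 243.] 0.76 [0.422 0.068 0.114]
screwdriver [237. 220.] 0.8 [0.702 0.042 0.11 ]
```

View pics/scene0.png

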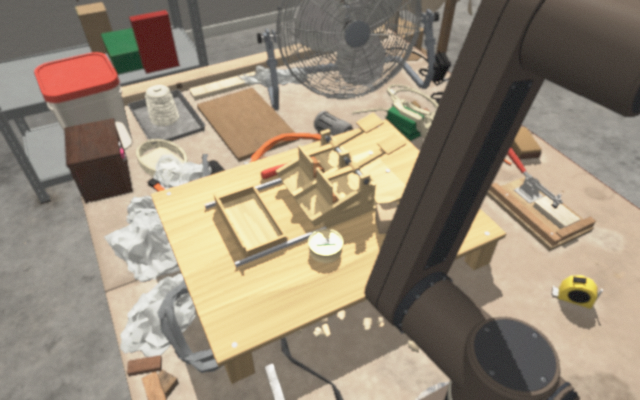

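View pics/side0.png

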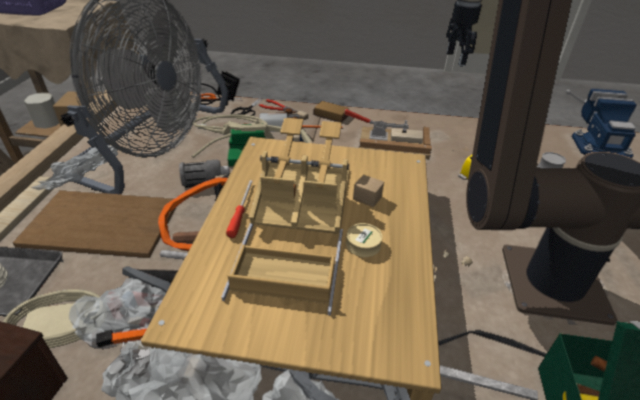

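The scene picture shows the tray at about (250,220), with the paddles partly hidden by the arm. The side picture shows the tray front wall at (283,283), the gates at (279,190) and (320,195), and the paddles at about (291,128) and (329,131). The paddle_near/far spots don't match these, so I'll zoom in and mark points by hand.

```bash
python3 - <<'E'
import cv2
a=cv2.imread('pics/side0.png')[110:320,215:395]
cv2.imwrite('pics/side0c.png',cv2.resize(a,None,fx=2.8,fy=2.8,interpolation=cv2.INTER_CUBIC))
E
```

```text
(no output)
```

View pics/side0c.png

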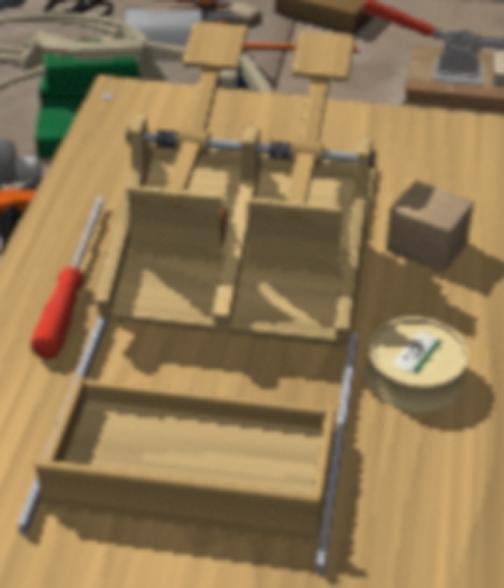

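```bash
cat > fit.py <<'E'
from h import *
from scipy.optimize import least_squares
def world(p,P):
    x,y,yaw=p[:3];P=np.atleast_2d(P)
    ex=np.array([np.cos(yaw),np.sin(yaw)]);ey=np.array([-ex[1],ex[0]])
    return np.c_[np.array([x,y])+P[:,:1]*ex+P[:,1:2]*ey,P[:,2]+.1]
E
python3 - <<'E'
from fit import *
c=camera('side')
M=lambda p:np.array(p,float)/2.8+[215,110]
px=M([(216,45),(324,54),(40,466),(322,499),(251,130),(25,525),(322,562)])
def pts(p):
    q,g=p[3:]
    return world(p,[(.169,.045,.14),(.169,-.045,.14),(-.135-q,.092,.043),(-.135-q,-.092,.043),(.075,0,.118),(g,.0965,.012),(g,-.0965,.012)])
f=lambda p:(proj(c,pts(p))-px).ravel()
r=least_squares(f,[.55,.02,-1.57,.06,-.22],loss='soft_l1')
p=r.x;print(p.round(4));print(f(p).reshape(-1,2).round(1))
np.save('p.npy',p)
for n,P in(('front',(-.135-p[3],0,.022)),('padN',(.169,-.045,.14)),('padF',(.169,.045,.14))):print(n,world(p,P))
s=camera('scene')
print(proj(s,pts(p)).round())
for th,z in(('pine_offcut',.12),('wax_tin',.114)): print(th,[ (onplane(c,k['pixel'],z)).round(3) for k in spot_in(c,th)[:1]])
E
```

```text
[ 0.5707  0.0118 -1.5525  0.0774 -0.2361]
[[-0.2 -0.6]
 [-0.  -0.4]
 [-1.2 -0.6]
 [ 0.7  0.3]
 [ 0.1  1.1]
 [-0.4 -0.4]
 [ 0.9  0.3]]
front [[0.56685319 0.22420549 0.122     ]]
padN [[ 0.52884098 -0.15794879  0.24      ]]
padF [[ 0.61882591 -0.15630162  0.24      ]]
[[368. 123.]
 [390. 144.]
 [212. 194.]
 [243. 249.]
 [343. 153.]
 [204. 206.]
 [235. 264.]]
pine_offcut [array([ 0.421, -0.114,  0.12 ])]
wax_tin [array([0.424, 0.065, 0.114])]
```

```bash
cat > go.py <<'E'
from h import *
import sys
from scipy.spatial.transform import Rotation as Ro
# target tool: x=(c,s,0) at yaw, z down ; args x y z yawdeg
x,y,z,a=map(float,sys.argv[1:5]);a=np.deg2rad(a)
s=robot.sense();q=s['orientation'];R=Ro.from_quat([q[1],q[2],q[3],q[0]])
T=Ro.from_matrix(np.array([[np.cos(a),np.sin(a),0],[np.sin(a),-np.cos(a),0],[0,0,-1]]).T)
d=R.inv().apply(np.array([x,y,z])-s['position'])*100
print('t',s['time_s'],'pos',s['position'].round(4),'shift cm',d.round(2),'turn',np.rad2deg((R.inv()*T).as_rotvec()).round(2),'joints',s['joints'].round(2),'F',s['wrist_force'].round(2))
E
python3 go.py .571 0 .48 1; python3 -c "
from h import *
c=camera('wrist');print(np.round(c['T_tool_cam'],3),c['fx'])"
```

```text
t 1.3 pos [ 0.209  -0.6418  0.2483] shift cm [ 54.29 -49.82 -23.17] turn [ 0.    0.   17.04] joints [-1.41  0.29  1.58 -0.    1.28 -0.15] F [-0.94 -0.37 -0.48]
[[-0.    -0.96  -0.281  0.072]
 [ 1.     0.    -0.     0.   ]
 [ 0.    -0.281  0.96  -0.125]
 [ 0.     0.     0.     1.   ]] 325.3014138720962
```

{"fn": "move_arm", "kwargs": {
  "moves": [
    [[54.3, -49.8, -23.2], [0, 0, 17]],
    [[54.3, -49.8, -23.2], [0, 0, 17]],
    [[54.3, -49.8, -23.2], [0, 0, 17]],
    [[54.3, -49.8, -23.2], [0, 0, 17]],
    [[54.3, -49.8, -23.2], [0, 0, 17]],
    [[54.3, -49.8, -23.2], [0, 0, 17]],
    [[54.3, -49.8, -23.2], [0, 0, 17]],
    [[54.3, -49.8, -23.2], [0, 0, 17]]
  ],
  "hand": 0
}}

```text
time_s: 2.02
position: [0.3658, -0.3631, 0.3493]
orientation: [0.0, 1.0, 0.009, 0.0]
wrist_force: [1.5, -1.0, 0.4]
gripper_width: -0.0001
grip_force: 0.0
```

```bash
python3 go.py .571 0 .48 1
```

```text
t 2.0167 pos [ 0.3658 -0.3631  0.3493] shift cm [ 21.17 -35.93 -13.08] turn [ 0.03 -0.03  0.01] joints [-0.98 -0.13  1.84  0.    1.43  0.57] F [ 1.46 -1.04  0.44]
```

{"fn": "move_arm", "kwargs": {
  "moves": [
    [[21.2, -36, -13], [0, 0, 0]],
    [[21.2, -36, -13], [0, 0, 0]],
    [[21.2, -36, -13], [0, 0, 0]],
    [[21.2, -36, -13], [0, 0, 0]],
    [[21.2, -36, -13], [0, 0, 0]],
    [[21.2, -36, -13], [0, 0, 0]],
    [[21.2, -36, -13], [0, 0, 0]],
    [[21.2, -36, -13], [0, 0, 0]]
  ]
}}

```text
time_s: 2.68
position: [0.5223, -0.0858, 0.4485]
orientation: [0.0, 1.0, 0.009, 0.0]
wrist_force: [1.0, -0.7, 0.4]
gripper_width: -0.0
grip_force: 0.0
```

```bash
python3 go.py .571 0 .48 1
```

```text
t 2.6833 pos [ 0.5223 -0.0858  0.4485] shift cm [ 5.03 -8.48 -3.15] turn [ 0.03 -0.05  0.04] joints [-0.35 -0.12  1.65 -0.    1.61  1.2 ] F [ 0.95 -0.7   0.38]
```

{"fn": "move_arm", "kwargs": {
  "moves": [
    [[5.0, -7, -3], [0, 0, 0]],
    [[5.0, -7, -3], [0, 0, 0]],
    [[5.0, -7, -3], [0, 0, 0]],
    [[5.0, -7, -3], [0, 0, 0]]
  ]
}}

```text
time_s: 3.02
position: [0.5715, -0.0148, 0.4785]
orientation: [0.0, 1.0, 0.011, 0.001]
wrist_force: [-0.6, -0.7, -0.3]
gripper_width: -0.0003
grip_force: 0.0
```

```bash
cat >> h.py <<'E'
def wrist():
    from scipy.spatial.transform import Rotation as Ro
    s=robot.sense();c=camera('wrist');q=s['orientation'];T=np.eye(4)
    T[:3,:3]=Ro.from_quat([q[1],q[2],q[3],q[0]]).as_matrix();T[:3,3]=s['position']
    W=np.linalg.inv(T@np.array(c['T_tool_cam']));c['R']=W[:3,:3];c['t']=W[:3,3];return c
E
python3 - <<'E'
from fit import *
c=wrist();p=np.load('p.npy')
for th,z in(('dowel_thick',.167),('dowel_thin',.16),('paddle_near',.24),('paddle_far',.24),('tray_front',.122),('tray_in',.106),('pine_offcut',.12),('wax_tin',.114)):
    for k in spot_in(c,th)[:2]: print(th,np.round(k['pixel']),round(k['confidence'],2),onplane(c,k['pixel'],z).round(3))
n=world(p,[(.169,-.045,.14),(.169,.045,.14),(-.135-p[3],-.092,.043),(-.135-p[3],.092,.043),(.02,-.045,.06),(.02,.045,.06)])
print(n.round(3));u=proj(c,n);print(u.round())
a=c['img'].copy()
for v in u: cv2.circle(a,tuple(int(i) for i in v),3,(255,0,255),1)
cv2.imwrite('pics/w1.png',a[:,:,::-1])
E
```

```text
dowel_thick [320. 118.] 0.75 [ 0.625 -0.012  0.167]
dowel_thick [333. 151.] 0.75 [ 0.582 -0.029  0.167]
dowel_thin [312. 183.] 0.64 [ 0.536 -0.002  0.16 ]
paddle_near [410. 199.] 0.98 [ 0.538 -0.119  0.24 ]
paddle_far [424. 128.] 0.86 [ 0.62  -0.126  0.24 ]
tray_front [195. 147.] 0.65 [0.577 0.174 0.122]
tray_in [198. 144.] 0.88 [0.58  0.176 0.106]
pine_offcut [374. 248.] 0.61 [ 0.419 -0.103  0.12 ]
wax_tin [274. 241.] 0.86 [0.425 0.06  0.114]
[[ 0.529 -0.158  0.24 ]
 [ 0.619 -0.156  0.24 ]
 [ 0.475  0.223  0.143]
 [ 0.659  0.226  0.143]
 [ 0.526 -0.009  0.16 ]
 [ 0.616 -0.007  0.16 ]]
[[442. 207.]
 [450. 130.]
 [164. 216.]
 [148.  89.]
 [317. 189.]
 [317. 124.]]
```

View pics/w1.png

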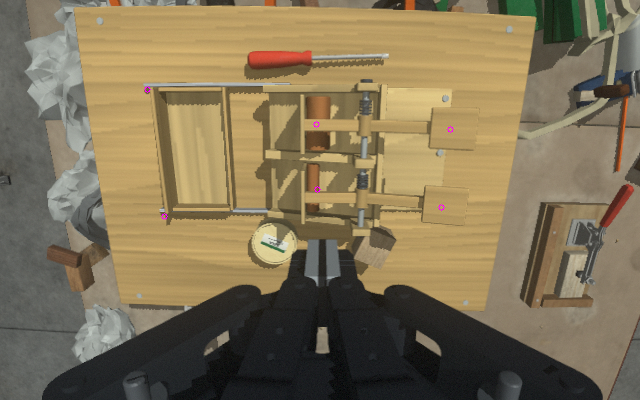

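The wrist view shows the thick dowel in the far lane at (318,120) and the thin one in the near lane at (314,185). The paddles are at (452,128) and (445,205), within about 5 px of the fit. Next I go to the tray front.

{"fn": "move_arm", "kwargs": {
  "moves": [
    [[0, -4, 2.5], [0, 0, 0]],
    [[0, -8, 5], [0, 0, 0]],
    [[0, -11.5, 7.5], [0, 0, 0]],
    [[0, -15, 9.5], [0, 0, 0]],
    [[0, -18.5, 12], [0, 0, 0]],
    [[0, -22, 14], [0, 0, 0]],
    [[0, -25.5, 16], [0, 0, 0]],
    [[0, -28.7, 18], [0, 0, 0]]
  ]
}}

```text
time_s: 4.13
position: [0.5652, 0.2666, 0.2997]
orientation: [-0.0, 1.0, 0.009, 0.0]
wrist_force: [1.0, -0.5, 0.7]
gripper_width: 0.0003
grip_force: 0.0
```

```bash
python3 go.py .567 .274 .13 1
```

```text
t 4.1333 pos [0.5652 0.2666 0.2997] shift cm [ 0.18 -0.74 16.97] turn [-0.01 -0.04 -0.  ] joints [ 0.28  0.14  1.65 -0.    1.35  1.83] F [ 0.98 -0.51  0.67]
```

{"fn": "move_arm", "kwargs": {
  "moves": [
    [[0.2, -0.3, 4], [0, 0, 0]],
    [[0.2, -0.3, 8], [0, 0, 0]],
    [[0.2, -0.3, 12], [0, 0, 0]],
    [[0.2, -0.3, 15], [0, 0, 0]],
    [[0.2, -0.3, 17], [0, 0, 0]],
    [[0.2, -0.3, 17], [0, 0, 0]]
  ]
}}

```text
time_s: 4.63
position: [0.5637, 0.2668, 0.1239]
orientation: [0.002, 1.0, 0.009, -0.006]
wrist_force: [-0.1, 0.4, -1.0]
gripper_width: 0.0
grip_force: 0.0
```

```bash
python3 go.py .567 .240 .13 1; python3 - <<'E'
from h import *
c=camera('side');save(c,'s2.png');a=c['img'][110:330,200:400,::-1]
cv2.imwrite('pics/s2c.png',cv2.resize(a,None,fx=2.7,fy=2.7,interpolation=cv2.INTER_CUBIC))
E
```

```text
t 4.6333 pos [0.5637 0.2668 0.1239] shift cm [ 0.28  2.68 -0.61] turn [ 0.18  0.65 -0.  ] joints [ 0.28  0.31  1.79 -0.    1.05  1.83] F [-0.12  0.41 -0.99]
```

View pics/s2c.png

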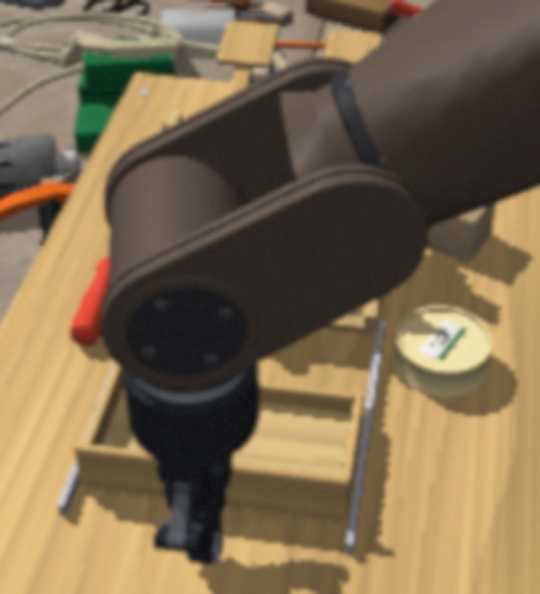

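The closed fingertips stand outside the tray's front wall, around crop (190,540), and everything else is in place. Now I push.

{"fn": "move_arm", "kwargs": {
  "moves": [
    [[0, 1.5, 0], [0, 0, 0]],
    [[0, 3, 0], [0, 0, 0]],
    [[0, 4.2, 0], [0, 0, 0]],
    [[0, 5.2, 0], [0, 0, 0]],
    [[0, 6.2, 0], [0, 0, 0]],
    [[0, 7.2, 0], [0, 0, 0]],
    [[0, 8, 0], [0, 0, 0]],
    [[0, 8.7, 0], [0, 0, 0]]
  ]
}}

```text
time_s: 5.35
position: [0.5691, 0.1804, 0.1308]
orientation: [-0.0, 1.0, 0.009, 0.0]
wrist_force: [0.1, 1.5, 1.6]
gripper_width: -0.0002
grip_force: 0.9
```

{"fn": "move_arm", "kwargs": {
  "moves": [
    [[0, 0.4, 0], [0, 0, 0]],
    [[0, 0.8, 0], [0, 0, 0]],
    [[0, 1.2, 0], [0, 0, 0]],
    [[0, 1.5, 0], [0, 0, 0]]
  ]
}}

```text
time_s: 5.68
position: [0.5691, 0.1661, 0.1303]
orientation: [0.0, 1.0, 0.009, -0.0]
wrist_force: [-0.1, 1.9, 0.9]
gripper_width: 0.0002
grip_force: 0.8
```

Still moving at about 1.5–2 N, so I continue gently until the stop.

{"fn": "move_arm", "kwargs": {
  "moves": [
    [[0, 0.3, 0], [0, 0, 0]],
    [[0, 0.5, 0], [0, 0, 0]],
    [[0, 0.7, 0], [0, 0, 0]],
    [[0, 0.7, 0], [0, 0, 0]]
  ]
}}

```text
time_s: 6.02
position: [0.5692, 0.159, 0.1302]
orientation: [0.0, 1.0, 0.009, -0.0]
wrist_force: [-0.4, 0.1, 0.4]
gripper_width: 0.0
grip_force: 0.1
```

{"fn": "move_arm", "kwargs": {
  "moves": [
    [[0, 0.2, 0], [0, 0, 0]],
    [[0, 0.4, 0], [0, 0, 0]],
    [[0, 0.6, 0], [0, 0, 0]]
  ]
}}

```text
time_s: 6.27
position: [0.5693, 0.1579, 0.1304]
orientation: [-0.006, 1.0, 0.008, 0.0]
wrist_force: [0.2, 21.2, -0.8]
gripper_width: 0.0003
grip_force: 10.7
```

The force rose to 21 N at TCP y = 0.158 (0.161 expected), so the tray is on its stop. I back off and lift.

{"fn": "move_arm", "kwargs": {
  "moves": [
    [[0, -1.5, 0], [0, 0, 0]],
    [[0, -4, 0], [0, 0, 0]],
    [[0, -5, -3], [0, 0, 0]],
    [[0, -5, -7], [0, 0, 0]],
    [[0, -5, -11], [0, 0, 0]],
    [[0, -5, -15], [0, 0, 0]],
    [[0, -5, -19], [0, 0, 0]],
    [[0, -5, -22], [0, 0, 0]]
  ]
}}

```text
time_s: 6.93
position: [0.5689, 0.2031, 0.3544]
orientation: [0.0, 1.0, 0.009, 0.002]
wrist_force: [0.6, 0.3, 0.7]
gripper_width: 0.0004
grip_force: 0.0
```

```bash
python3 go.py .622 -.156 .36 1; python3 - <<'E'
from fit import *
c=wrist();p=np.load('p.npy')
u=proj(c,world(p,[(-.135,-.092,.043),(-.135,.092,.043),(.169,.045,.14),(.169,-.045,.14)]))
print(u.round());a=c['img'].copy()
for v in u: cv2.circle(a,tuple(int(i) for i in v),3,(255,0,255),1)
cv2.imwrite('pics/w3.png',a[:,:,::-1])
E
```

```text
t 6.9333 pos [0.5689 0.2031 0.3544] shift cm [ 4.66 36.   -0.52] turn [ 0.03 -0.21  0.05] joints [ 0.18  0.07  1.63 -0.    1.44  1.73] F [0.57 0.28 0.74]
[[371. 255.]
 [379.  85.]
 [758. 150.]
 [726. 250.]]
```

View pics/w3.png

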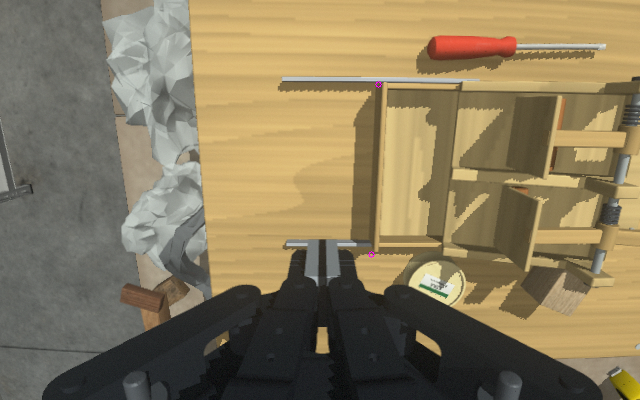

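The tray is home and its front corners match the predicted marks at (371,250) and (379,85). Next is the far paddle.

{"fn": "move_arm", "kwargs": {
  "moves": [
    [[0.5, 4, 0], [0, 0, 0]],
    [[1, 8, 0], [0, 0, 0]],
    [[1.5, 12, 0], [0, 0, 0]],
    [[2, 16, 0], [0, 0, 0]],
    [[2.5, 20, 0], [0, 0, 0]],
    [[3, 24, 0], [0, 0, 0]],
    [[3.5, 28, 0], [0, 0, 0]],
    [[4, 32, 0], [0, 0, 0]]
  ]
}}

```text
time_s: 7.65
position: [0.6139, -0.1182, 0.3496]
orientation: [0.0, 1.0, 0.009, -0.001]
wrist_force: [-0.1, 0.4, 0.5]
gripper_width: 0.0001
grip_force: 0.0
```

{"fn": "move_arm", "kwargs": {
  "moves": [
    [[0.2, 3, 0], [0, 0, 0]],
    [[0.4, 4.6, 0], [0, 0, 0]],
    [[0.4, 4.6, 0], [0, 0, 0]],
    [[0.4, 4.6, 0], [0, 0, 0]]
  ]
}}

```text
time_s: 7.98
position: [0.6189, -0.162, 0.3495]
orientation: [-0.001, 1.0, 0.008, -0.001]
wrist_force: [0.4, -0.1, -0.6]
gripper_width: -0.0001
grip_force: 0.0
```

```bash
python3 go.py .620 -.163 .262 1; python3 - <<'E'
from fit import *
c=wrist();p=np.load('p.npy')
u=proj(c,world(p,[(.169,.045,.14),(.169,-.045,.14)]))
print(u.round());a=c['img'].copy()
for k in spot_in(c,'paddle_far')[:2]:print(k['pixel'],k['confidence'],onplane(c,k['pixel'],.24))
for v in u: cv2.circle(a,tuple(int(i) for i in v),3,(255,0,255),1)
cv2.imwrite('pics/w4.png',a[:,:,::-1])
E
```

```text
t 7.9833 pos [ 0.6189 -0.162   0.3495] shift cm [0.12 0.11 8.75] turn [-0.07  0.09 -0.04] joints [-0.41  0.15  1.55  0.    1.44  1.14] F [ 0.43 -0.11 -0.56]
[[314. 202.]
 [315. 304.]]
[243.7, 190.7] 0.75 [ 0.62655493 -0.10316824  0.24      ]
```

View pics/w4.png

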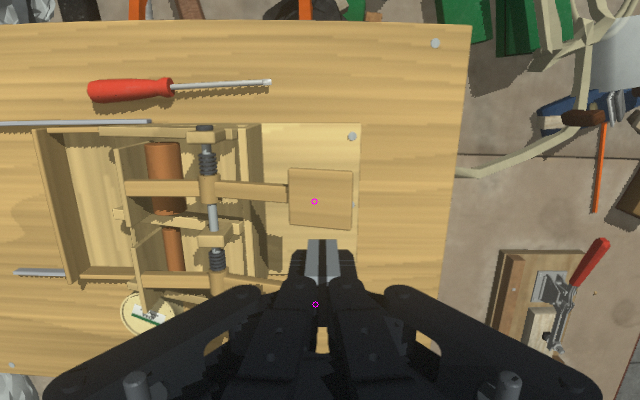

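The far paddle is centred at (320,198), about 4 mm off the prediction; the TCP is within 3 mm of its middle. I descend and press.

{"fn": "move_arm", "kwargs": {
  "moves": [
    [[0.3, 0.1, 4], [0, 0, 0]],
    [[0.3, 0.1, 7.5], [0, 0, 0]],
    [[0.3, 0.1, 9], [0, 0, 0]],
    [[0.3, 0.1, 10.3], [0, 0, 0]],
    [[0.3, 0.1, 11.6], [0, 0, 0]],
    [[0.3, 0.1, 12.7], [0, 0, 0]],
    [[0.3, 0.1, 13.6], [0, 0, 0]],
    [[0.3, 0.1, 14], [0, 0, 0]]
  ]
}}

```text
time_s: 8.75
position: [0.6226, -0.1619, 0.2102]
orientation: [-0.001, 1.0, 0.009, 0.001]
wrist_force: [-0.7, 0.9, 3.3]
gripper_width: -0.0008
grip_force: 1.4
```

Now a little further, until the stop is felt, then hold.

{"fn": "move_arm", "kwargs": {
  "moves": [
    [[0, 0, 0.2], [0, 0, 0]],
    [[0, 0, 0.4], [0, 0, 0]],
    [[0, 0, 0.6], [0, 0, 0]],
    [[0, 0, 0.6], [0, 0, 0]],
    [[0, 0, 0.6], [0, 0, 0]]
  ]
}}

```text
time_s: 9.17
position: [0.6234, -0.1625, 0.2092]
orientation: [0.0, 1.0, 0.009, 0.002]
wrist_force: [-5.6, 2.5, 12.3]
gripper_width: -0.0005
grip_force: 5.6
```

{"fn": "move_arm", "kwargs": {
  "moves": [
    [[0, 0, 0], [0, 0, 0]],
    [[0, 0, 0], [0, 0, 0]],
    [[0, 0, 0], [0, 0, 0]],
    [[0, 0, 0], [0, 0, 0]],
    [[0, 0, 0], [0, 0, 0]],
    [[0, 0, 0], [0, 0, 0]],
    [[0, 0, 0], [0, 0, 0]],
    [[0, 0, 0], [0, 0, 0]]
  ]
}}

```text
time_s: 9.83
position: [0.6234, -0.1625, 0.2092]
orientation: [0.0, 1.0, 0.009, 0.002]
wrist_force: [-4.5, 2.8, 11.9]
gripper_width: 0.0
grip_force: 5.5
```

```bash
python3 - <<'E'
from h import *
print(robot.sense()['wrist_force'])
c=camera('side');a=c['img'][110:320,215:395,::-1]
cv2.imwrite('pics/s5.png',cv2.resize(a,None,fx=2.8,fy=2.8,interpolation=cv2.INTER_CUBIC))
E
```

```text
[-4.50326041  2.78356582 11.93100541]
```

View pics/s5.png

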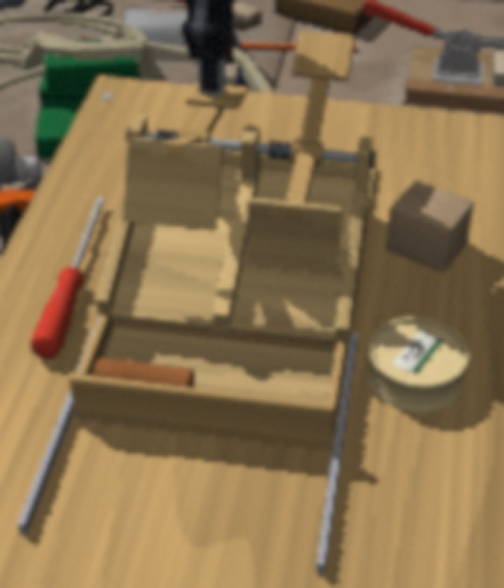

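The thick dowel lies in the tray at crop (140,373), the far gate is up, and the near gate is shut. I release slowly and lift away.

{"fn": "move_arm", "kwargs": {
  "moves": [
    [[0, 0, -1.2], [0, 0, 0]],
    [[0, 0, -2.4], [0, 0, 0]],
    [[0, 0, -3.8], [0, 0, 0]],
    [[0, 0, -5.2], [0, 0, 0]],
    [[0, 0, -7], [0, 0, 0]],
    [[0, 0, -10.5], [0, 0, 0]],
    [[0, 0, -14], [0, 0, 0]],
    [[0, 0, -15], [0, 0, 0]]
  ]
}}

```text
time_s: 10.55
position: [0.6236, -0.1634, 0.3622]
orientation: [0.002, 1.0, 0.009, 0.005]
wrist_force: [0.0, 0.1, 1.5]
gripper_width: 0.0002
grip_force: 0.0
```

{"fn": "move_arm", "kwargs": {
  "moves": [
    [[0, 0, 0], [0, 0, 0]],
    [[0, 0, 0], [0, 0, 0]],
    [[0, 0, 0], [0, 0, 0]],
    [[0, 0, 0], [0, 0, 0]],
    [[0, 0, 0], [0, 0, 0]],
    [[0, 0, 0], [0, 0, 0]]
  ]
}}

```text
time_s: 11.05
position: [0.6218, -0.1626, 0.3525]
orientation: [-0.001, 1.0, 0.009, -0.001]
wrist_force: [-0.7, -0.4, 0.0]
gripper_width: 0.0001
grip_force: 0.0
```

```bash
python3 - <<'E'
from h import *
c=camera('side');a=cv2.resize(c['img'][110:320,215:395,::-1],None,fx=2.2,fy=2.2,interpolation=cv2.INTER_CUBIC)
w=camera('wrist')['img'][:,:400,::-1]
b=np.zeros((max(a.shape[0],400),a.shape[1]+400,3),np.uint8);b[:a.shape[0],:a.shape[1]]=a;b[:400,a.shape[1]:]=w
cv2.imwrite('pics/s6.png',b)
E
```

```text
(no output)
```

View pics/s6.png

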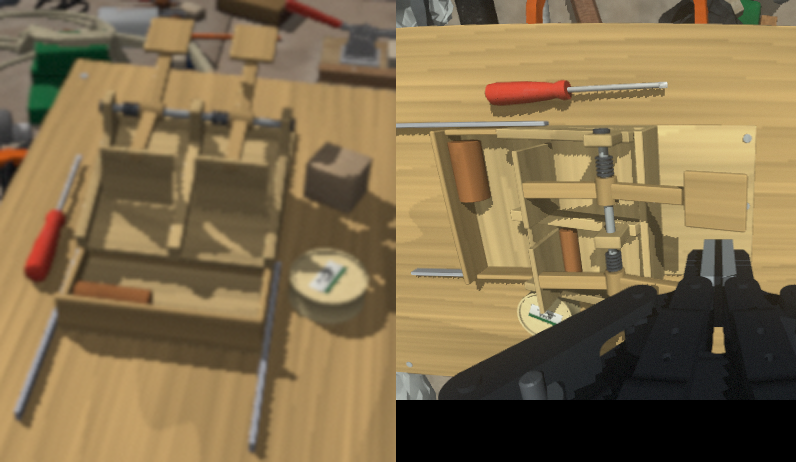

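Both gates are shut. The thick dowel is in the tray at (467,170), the thin one is still behind its gate at (570,250), the tray is home and the bystanders haven't moved.

```bash
python3 -c "
from bench import robot
print(robot.close_job())"
```

```text
the job is handed in; nothing more can be done
None
```

The job is handed in at about 11 s of the 42 s allowed: the tray is home, the thick dowel is in it, both gates are shut, and the thin dowel is still behind its gate.

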